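# Slide the ivory milling blank along the rail into the nest's corner pocket

### The arm

A 6-joint arm with a two-finger parallel gripper is mounted at the origin on a cart in front of the work surface, level with it; the furniture and walls round the work are solid. World frame = base frame: x ahead of the robot, y to its left, z up, the work surface at z = 0. Lengths are in m, angles in rad, forces in N, time in s.
With the tool pointing down it reaches from about 0.3 to 0.775 m from the base axis. Payload 14.6 kg.
Tool frame: the origin (TCP) lies at the very end of the fingers, on their centre line; the grasp point (between the pads) lies 19 mm behind it; y points along the fingers, z is the direction in which the jaws open and shut, and the axes are right-handed (so a half turn about y gives the same grasp; the last joint's range is limited). The gripper opens to 94 mm and grips with 3 to 60 N. Pads are 16 mm wide; open, the fingers measure 119 mm over their backs; the gripper's body (75 mm by 177 mm) begins 78 mm behind the grasp point.
Start: joints at [1.068, 0.3, 1.521, -0, 1.321, -0.067], TCP at [0.232, 0.499, 0.205] pointing down, gripper open.
Joint ranges: [-3.03, 3.03], [-0.79, 2.21], [0.23, 2.52], [-1.04, 4.18], [0, 3.07], [-2.55, 2.55]. Speed limits (rad/s): [2.22, 2.22, 2.57, 3.14, 3.14, 3.14].

### API

Orientations are given as [roll, pitch, yaw] about the fixed x, y, z axes, in that order (R = Rz(yaw) Ry(pitch) Rx(roll)).
In Python, from station import get_obs, camera, job gives the robot as it stands.
- The arm moves only by the tool step_arm, never from a script. Its argument "targets" is a list of rows, each a list of 6 numbers: the shift along the tool's x, y, z in mm, then the turn, a rotation vector about the tool's x, y, z in degrees. In form: [[dx, dy, dz, rx, ry, rz], ...]. A call has 1 to 12 rows; each row shifts and turns the commanded pose from where the row before left it, along the tool's axes as they then stand; what a row does not reach is not made up. A row lasts 1/8 s, in which the tool goes at most 62.5 mm and 10.7 degrees, less where a joint would pass 70% of its speed; a pose out of reach is approached as far as the arm can. A call is refused whole if a number of a shift passes 62.5 or a number of a turn 10.7, either way. A call with a gripper value outside its range is refused whole. "gripper" is the opening, from -1 (shut) to 1 (fully open), set as the call begins (left out, the last holds). The fingers move at their own pace and stop on an object; "squeeze" is the grip in N (left out, the last holds). Time passes only in rows, so rows that do not move let the fingers close. It gives the time, the measured TCP pose, the force and the opening at its end, in the units of the state.
- get_obs(): the state, without advancing time (a new reading comes with each control period).
- camera(name): name is "scene" or "top" or "wrist"; returns a dict with "pixels" (480x640x3 uint8, red, green, blue), "intrinsics" (3x3 intrinsics, pixels), "k1" (the pictures are not rectified: a ray, as slopes to the right and down, at radius r is drawn at 1 + k1 r^2 times it, then the intrinsics apply), "R" (3x3) and "t" (3): a world point X has camera coordinates R X + t; the wrist camera has in their place "tool_from_camera" (4x4, takes a point from camera to tool coordinates, whose origin is the TCP and whose axes are the tool frame's). Camera axes: x right, y down, z forward; pixel columns grow to the right and rows downward; lengths in m; the calibration is good to about 2 mm. A picture is of the moment at which its call begins: read the wrist's pose just before it. There is no depth.
- job.hand_in(): hands the job in, once; it reports no verdict.
The state is a dict: "time_s": time; "qpos": joint angles; "joint_vel": joint speeds; "tau": joint torques, N m; "ee_pos": TCP position; "eef_rot": TCP orientation; "force": force on the tool from outside, world axes, zero at the start; "moment": the same for the moment, N m; "grip_width": finger opening in m.
Only numpy, scipy, OpenCV 4.12 (cv2) and the standard library are available. Lean on these libraries where they do the work, as an engineer would, in place of code of your own. Each camera call takes 0.05 s, during which the arm holds its last target.

### The job

Without picking it up, push the ivory blank with the fingertips until it lies flat against the steel rail of the locating nest, then slide it along the rail, keeping it against the rail, into the corner pocket with the green floor until it is fully home against the end stop. Leave the pink blank and everything else where it is, and finish clear of everything.

Things in the scene. Friction and masses are not known exactly. Their poses are not given: they have to be found in the camera images.
- nest: Locating nest fixed to the bench: aluminium plate with steel fences. Origin at the plate's underside; plate x -70 to +62, y -135 to +135 mm, top at z = 8 mm. Fences 16 mm high (tops at z = 24 mm): rail along y on the whole far edge, inner face x = +50 mm; end stop across the +y (left) end, inner face y = +123 mm; short guide parallel to the rail (see pocket_home).
- pocket_home (a point): Centre of the blank when fully home against rail and end stop: nest frame x 33, y 101, z 19 mm; axes of the nest (x to the rail, y along it to the stop). The pocket (green floor, 36.5 mm wide, open to -y) lies between rail, stop and a guide with inner face x = +13.5 mm from the stop back to y = +97 mm, then flaring away from the rail to y = +80 mm.
- ivory_blank_center (a point): Centre of the loose ivory milling blank to be moved: rounded block 34 mm (its x) by 44 mm (its y) by 22 mm high, about 80 g, grey dot on top. It starts flat on the nest's plate, 45 mm or more short of the rail by its far side, its 44 mm length within about 0.4 rad of the rail's direction. Home, its 44 mm length runs along the rail; its trailing end is then at nest y = +79 mm, just outside the guide.
- pink_blank_center (a point): Centre of a pink blank of the same size and shape, also loose on the plate, beside the ivory one or between it and the pocket (the two swap places), clear of the strip along the rail. To be left alone.
- pressure_moulder: Fixed cream moulding unit standing to the left of the nest, its round heater reaching z = 0.23 m above the bench between x 0.49 and 0.63, y 0.25 and 0.39 m (world): cross it with the fingertips above 0.27 m. To the right, the flap of the fixed open carton stands 0.14 to 0.20 m above the bench, beyond the nest's -y end. Keep clear of both.
- jar: Bystander: powder jar with blue lid, 53 mm across, 76 mm tall. Origin at the centre of its underside. To be left alone.
- white_cast: Bystander: white plaster dental cast, 52x58x27 mm. Origin at the centre of its underside. To be left alone.
- bur_stand: Bystander: pink bur stand full of burs, 62x104x57 mm. Origin at the centre of its underside. To be left alone.
- case: Bystander: purple splint case, 84x64x25 mm. Origin at the centre of its underside. To be left alone.
- tube: Bystander: white paste tube with green cap lying down, 31x104x24 mm. Origin at the centre of its underside. To be left alone.
Not all that is in view belongs to the job. What is shaped like the part that bears ivory_blank_center but orange is not meant.

How it is judged:
By the outcome, as a careful person would: the job done as asked, in the order asked, and still so for the second after the job is handed in, with the robot touching nothing.
It also fails if it takes over 51 s, if anything falls off the work surface, if the arm or the gripper's body presses on something with over 40 N, if the wrist force passes 120 N, or if a joint passes its speed limit or range.

## Working session

There is one attempt and no reset: what is moved stays moved. The work goes in short steps, Python scripts to look and compute and a tool call to move; the robot and the scene stay as the last step left them, time stands still between calls to the robot, and variables do not carry over. Pictures are saved under pics/ and viewed, and the job is handed in when it is done.

Besides the shell and the picture viewer there is one more tool, called after "Call:" by a JSON object that holds its "name" and its "arguments". step_arm: Moves the arm, as the interface text tells. Its arguments: {"type":"object","properties":{"targets":{"type":"array","items":{"type":"array","items":{"type":"number"}}},"gripper":{"type":"number"},"squeeze":{"type":"number"}},"required":["targets"]}

```bash
mkdir -p pics
cat > h.py <<'E'
import numpy as np, cv2
from station import get_obs, camera, job
def save(n,f): 
    c=camera(n); cv2.imwrite(f,c["pixels"][:,:,::-1]); return c
def ray(c,u,v):
    K=np.array(c["intrinsics"]);k=c["k1"]
    d=np.array([(u-K[0,2])/K[0,0],(v-K[1,2])/K[1,1]]);s=d.copy()
    for _ in range(30): s=d/(1+k*(s@s))
    return np.array([s[0],s[1],1.])
def toworld(c,u,v,z):
    R=np.array(c["R"]);t=np.array(c["t"]).ravel()
    o=-R.T@t; d=R.T@ray(c,u,v); return o+d*(z-o[2])/d[2]
def proj(c,X):
    R=np.array(c["R"]);t=np.array(c["t"]).ravel();K=np.array(c["intrinsics"])
    p=R@np.array(X)+t; s=p[:2]/p[2]; s=s*(1+c["k1"]*(s@s)); return K[0,0]*s[0]+K[0,2],K[1,1]*s[1]+K[1,2]
E
python3 - <<'E'
from h import *
import pickle
print(get_obs())
for n in ("scene","top"):
    c=save(n,f"pics/{n}0.png"); pickle.dump(c,open(n+"0.pkl","wb"))
    R=np.array(c["R"]);print(n,-R.T@np.array(c["t"]).ravel(),c["k1"])
E
```

```text
{'time_s': 0.0, 'qpos': array([ 1.06839904e+00,  3.00454860e-01,  1.52160620e+00,  1.63297085e-05,
        1.32069260e+00, -6.65869127e-02]), 'joint_vel': array([-4.23079025e-06,  3.00061321e-04,  2.12170720e-03, -2.08119774e-04,
       -1.24816917e-03, -8.32695488e-05]), 'tau': array([ 2.69125208e-03, -5.31788313e+01, -3.52749753e+01,  7.09518464e-02,
        2.42085446e-02, -1.11345917e-04]), 'ee_pos': array([0.23204121, 0.49835594, 0.20488461]), 'eef_rot': array([-1.57195371e+00,  9.30326959e-05, -4.35814474e-01]), 'force': array([ 0.34367647, -0.82141022,  0.52970201]), 'moment': array([-0.00325075, -0.00478382, -0.01215132]), 'grip_width': 0.09423123580825903}
scene [ 0.1358424  -0.62950157  0.46835036] -0.07438661578669156
top [0.40333306 0.03739729 1.0121394 ] -0.08256172422865327
```

View pics/scene0.png

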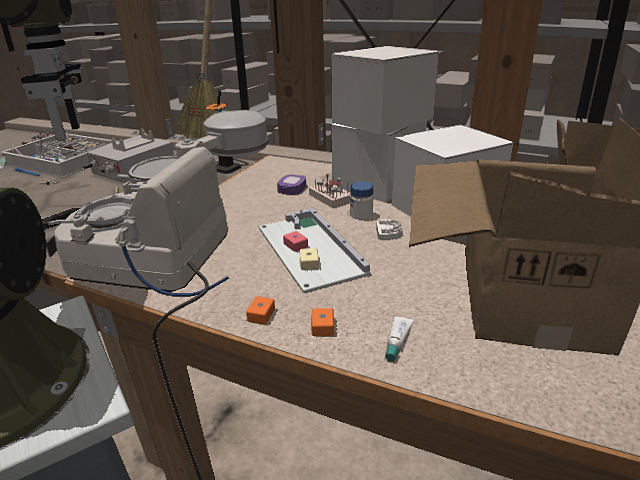

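View pics/top0.png

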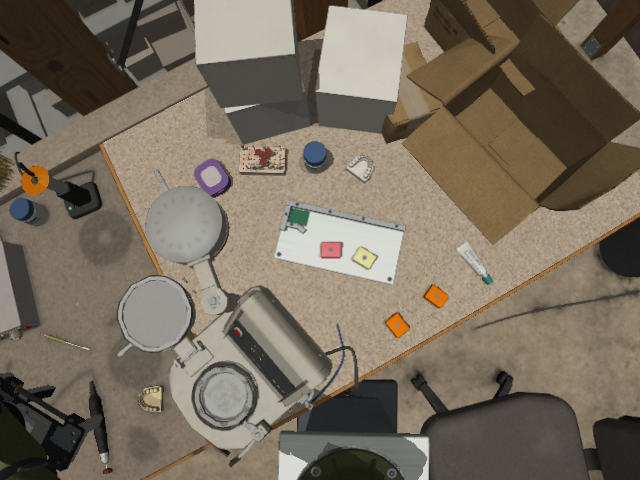

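The blanks in the top view are pink at (331,250), ivory at (365,258), and two orange ones at (436,296) and (398,325). The ivory one at (365,258) fits: it's ivory with a grey dot and lies on the plate. I'll confirm it in an enlarged crop.

Run:
```python
from h import *
a=cv2.imread("pics/top0.png")[195:290,265:415]
cv2.imwrite("pics/crop0.png",cv2.resize(a,None,fx=5.3,fy=5.3,interpolation=cv2.INTER_CUBIC))
a=cv2.imread("pics/scene0.png")[200:300,250:380]
cv2.imwrite("pics/crop1.png",cv2.resize(a,None,fx=6,fy=6,interpolation=cv2.INTER_CUBIC))
```

```text
(no output)
```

View pics/crop0.png

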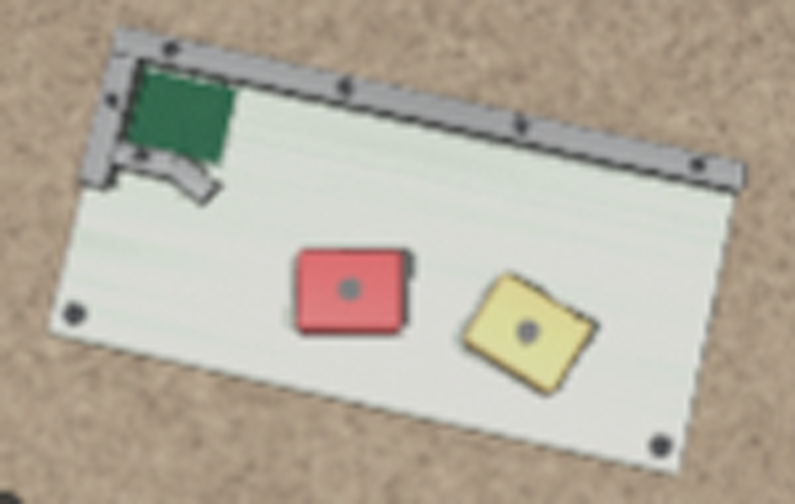

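View pics/crop1.png

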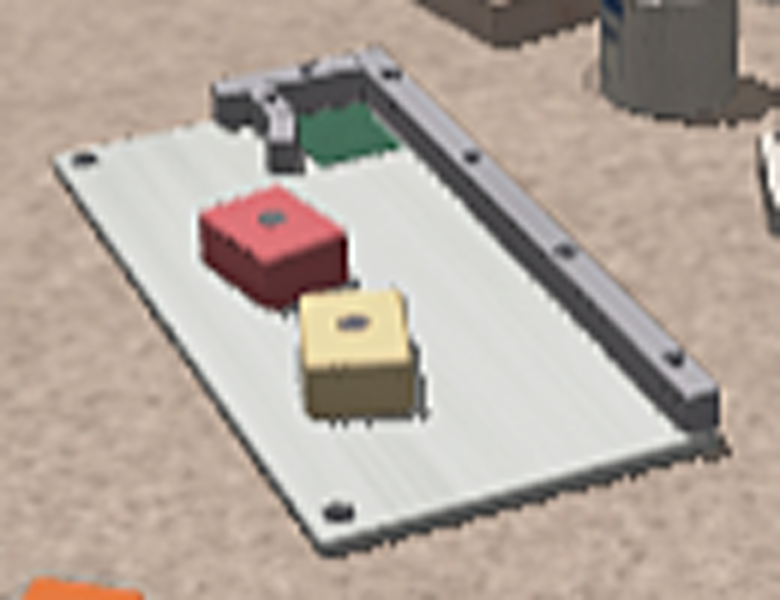

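Run:
```python
from h import *
import pickle
from scipy.optimize import least_squares
c=pickle.load(open("top0.pkl","rb"))
f=lambda x,y:(265+(x+.5)/5.3-.5,195+(y+.5)/5.3-.5)
obs=[((50,332),(-70,135,8)),((678,470),(-70,-135,8)),((120,30),(62,135,24)),((745,163),(62,-135,24)),((733,192),(50,-135,24)),((138,62),(50,123,24))]
def W(p,q): 
    cs,s=np.cos(p[2]),np.sin(p[2]); x,y,z=np.array(q)/1e3
    return [p[0]+cs*x-s*y,p[1]+s*x+cs*y,z]
r=least_squares(lambda p:np.ravel([np.array(proj(c,W(p,q)))-f(*o) for o,q in obs]),[.5,0,0])
p=r.x;print("nest",p,r.fun.round(2))
pickle.dump(p,open("nest.pkl","wb"))
def N(w): 
    cs,s=np.cos(p[2]),np.sin(p[2]);d=np.array(w[:2])-p[:2];return np.array([cs*d[0]+s*d[1],-s*d[0]+cs*d[1]])*1e3
for nm,pts in dict(ivory=[(528,332),(508,272),(598,325),(550,394),(462,342)],pink=[(349,290),(298,250),(404,250),(402,330),(297,330)]).items():
    for q in pts:
        w=toworld(c,*f(*q),.030); print(nm,w.round(4),N(w).round(1))
```

```text
nest [ 0.56490862  0.0388064  -0.19795263] [-0.99  0.72  0.42  1.18 -1.08 -0.8   0.45 -0.24  1.67 -0.46 -0.5  -0.58]
ivory [ 0.5257 -0.0152  0.03  ] [-27.8 -60.7]
ivory [ 0.5502 -0.0068  0.03  ] [ -5.5 -47.6]
ivory [ 0.5291 -0.0437  0.03  ] [-18.9 -87.9]
ivory [ 0.5006 -0.0244  0.03  ] [-50.7 -74.6]
ivory [0.5211 0.0116 0.03  ] [-37.6 -35.3]
pink [0.5415 0.058  0.03  ] [-26.7  14.2]
pink [0.5576 0.0792 0.03  ] [-15.1  38.2]
pink [0.5585 0.0358 0.03  ] [-5.7 -4.2]
pink [0.5255 0.036  0.03  ] [-38.1 -10.5]
pink [0.5247 0.0788 0.03  ] [-47.3  31.3]
```

```bash
cat >> h.py <<'E'
import pickle,os
def nest(): return pickle.load(open("nest.pkl","rb"))
def W(q,p=None):
    p=nest() if p is None else p
    cs,s=np.cos(p[2]),np.sin(p[2]); x,y,z=np.array(q)/1e3
    return np.array([p[0]+cs*x-s*y,p[1]+s*x+cs*y,z])
def N(w,p=None):
    p=nest() if p is None else p
    cs,s=np.cos(p[2]),np.sin(p[2]);d=np.array(w[:2])-p[:2];return np.array([cs*d[0]+s*d[1],-s*d[0]+cs*d[1],w[2] if len(w)>2 else 0])*1e3*np.array([1,1,1])
def plan(q,yaw=None):
    "tool-frame shift (mm) from measured pose to nest point q, yaw world target"
    from scipy.spatial.transform import Rotation as Ro
    o=get_obs();R=Ro.from_euler('xyz',o['eef_rot']).as_matrix()
    d=R.T@(W(q)-o['ee_pos'])*1e3
    print('t',o['time_s'],'tool shift',d.round(1),'yaw',np.degrees(o['eef_rot']).round(2),'nest now',N(o['ee_pos']).round(1))
E
python3 - <<'E'
from h import *
c=pickle.load(open("top0.pkl","rb"))
for u,v in [(403,145),(490,243),(537,215),(385,140)]:
  for z in (.14,.2): print((u,v),z,toworld(c,u,v,z).round(3),N(toworld(c,u,v,z)).round(0))
print(W((-75,-61,300)))
plan((-75,-61,310)); print(N(get_obs()['ee_pos']))
E
```

```text
(403, 145) 0.14 [ 0.74  -0.085  0.14 ] [196. -87. 140.]
(403, 145) 0.2 [ 0.717 -0.077  0.2  ] [171. -83. 200.]
(490, 243) 0.14 [ 0.544 -0.253  0.14 ] [  37. -290.  140.]
(490, 243) 0.2 [ 0.534 -0.233  0.2  ] [  24. -272.  200.]
(537, 215) 0.14 [ 0.602 -0.349  0.14 ] [ 112. -373.  140.]
(537, 215) 0.2 [ 0.588 -0.323  0.2  ] [  94. -350.  200.]
(385, 140) 0.14 [ 0.75  -0.049  0.14 ] [198. -50. 140.]
(385, 140) 0.2 [ 0.726 -0.043  0.2  ] [174. -49. 200.]
[ 0.47937687 -0.00625267  0.3       ]
t 0.1 tool shift [ 437.2 -104.7 -353.2] yaw [-90.06   0.   -24.97] nest now [-416.7  385.2  204.9]
[-416.73482014  385.15696509  204.94914539]
```

Call:
{"name": "step_arm", "arguments": {"targets": [[0,-52,0,0,0,0],[0,-52,0,0,0,0],[40,0,-32,0,0,0],[40,0,-32,0,0,0],[40,0,-32,0,0,0],[40,0,-32,0,0,0],[40,0,-32,0,0,0],[40,0,-32,0,0,0],[40,0,-32,0,0,0],[40,0,-32,0,0,0],[40,0,-32,0,0,0],[40,0,-32,0,0,0]], "gripper": -0.62}}

```text
time_s: 1.6
ee_pos: [0.4601, 0.038, 0.3093]
eef_rot: [-1.571, 0.0, -0.436]
force: [-0.4, 1.0, 0.5]
grip_width: 0.0181
```

Call:
{"name": "step_arm", "arguments": {"targets": [[37,0,-33,0,0,0],[0,0,0,0,-6.8,0],[0,0,0,0,-6.8,0],[0,0,0,0,0,0],[0,0,0,0,0,0]]}}

```text
time_s: 2.22
ee_pos: [0.4792, -0.0058, 0.3093]
eef_rot: [-1.571, 0.0, -0.201]
force: [-0.1, 0.5, 0.5]
grip_width: 0.018
```

Run:
```python
from h import *
plan((-75,-61,120)); print(get_obs()['qpos'].round(2),get_obs()['grip_width'],get_obs()['force'])
o=get_obs();c=save("wrist","pics/w0.png"); pickle.dump((o,c),open("w0.pkl","wb")); print(c["tool_from_camera"])
```

```text
t 2.225 tool shift [  0.3 189.3  -0.4] yaw [-9.000e+01  1.000e-02 -1.151e+01] nest now [-75.2 -60.6 309.3]
[-0.09  0.08  1.54  0.    1.52 -1.46] 0.01798730705385968 [-0.06413846  0.53364429  0.45498574]
[[-4.74520355e-05  9.70529572e-01  2.40982050e-01 -6.88293062e-02]
 [ 4.85150273e-04 -2.40982000e-01  9.70529464e-01 -1.78730682e-01]
 [ 9.99999881e-01  1.62966106e-04 -4.59417600e-04  5.12586203e-04]
 [ 0.00000000e+00  0.00000000e+00  0.00000000e+00  1.00000000e+00]]
```

View pics/w0.png

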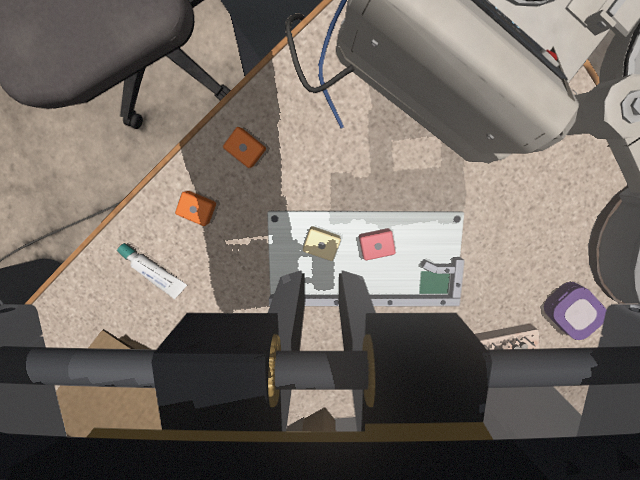

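Run:
```python
from h import *
a=cv2.imread("pics/w0.png")[200:315,260:475]
cv2.imwrite("pics/w0c.png",cv2.resize(a,None,fx=3.7,fy=3.7,interpolation=cv2.INTER_CUBIC))
```

```text
(no output)
```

View pics/w0c.png

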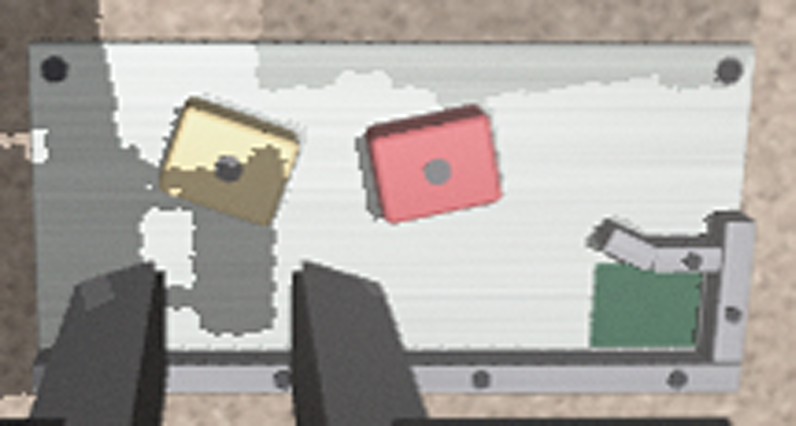

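```bash
python3 - <<'E'
from h import *
from scipy.optimize import least_squares
from scipy.spatial.transform import Rotation as Ro
o,c=pickle.load(open("w0.pkl","rb"))
def wcam(o,c):
    T=np.eye(4);T[:3,:3]=Ro.from_euler('xyz',o['eef_rot']).as_matrix();T[:3,3]=o['ee_pos']
    M=np.linalg.inv(T@np.array(c["tool_from_camera"])); d=dict(c);d["R"]=M[:3,:3];d["t"]=M[:3,3];return d
c=wcam(o,c)
f=lambda x,y:(260+(x+.5)/3.7-.5,200+(y+.5)/3.7-.5)
obs=[((28,44),(-70,-135,8)),((754,46),(-70,135,8)),((33,393),(62,-135,24)),((740,390),(62,135,24)),((712,362),(50,123,24))]
r=least_squares(lambda p:np.ravel([np.array(proj(c,W(q,p)))-f(*k) for k,q in obs]),nest())
print(r.x,r.fun.round(2),"top",nest())
p2=(r.x+nest())/2
for nm,P in (("w",r.x),("avg",p2)):
  print(nm)
  for q in [(228,168),(298,140),(274,222),(163,190),(437,172)]:
    print(q,N(toworld(c,*f(*q),.030),P).round(1))
pickle.dump(r.x,open("nestw.pkl","wb"))
E
cat >> h.py <<'E'
from scipy.spatial.transform import Rotation as Ro
def wcam(o,c):
    T=np.eye(4);T[:3,:3]=Ro.from_euler('xyz',o['eef_rot']).as_matrix();T[:3,3]=o['ee_pos']
    M=np.linalg.inv(T@np.array(c["tool_from_camera"])); d=dict(c);d["R"]=M[:3,:3];d["t"]=M[:3,3];return d
E
```

```text
[ 0.56751849  0.03831901 -0.19967   ] [-0.87 -0.29  0.98 -0.83 -0.28  0.4   0.11  0.64  0.08  0.36] top [ 0.56490862  0.0388064  -0.19795263]
w
(228, 168) [-28.2 -60.5  30. ]
(298, 140) [-38.5 -35.6  30. ]
(274, 222) [ -8.1 -43.9  30. ]
(163, 190) [-20.1 -83.9  30. ]
(437, 172) [-26.7  14.4  30. ]
avg
(228, 168) [-27.  -60.5  30. ]
(298, 140) [-37.2 -35.5  30. ]
(274, 222) [ -6.8 -43.9  30. ]
(163, 190) [-18.9 -83.8  30. ]
(437, 172) [-25.3  14.4  30. ]
```

Call:
{"name": "step_arm", "arguments": {"targets": [[0,55,0,0,0,0],[0,55,0,0,0,0],[0,55,0,0,0,0],[0,55,0,0,0,0],[0,40,0,0,0,0],[0,20,0,0,0,0],[0,10,0,0,0,0],[0,6,0,0,0,0],[0,0,0,0,0,0]]}}

```text
time_s: 3.4
ee_pos: [0.4795, -0.0059, 0.0138]
eef_rot: [-1.571, -0.0, -0.199]
force: [-0.9, 0.6, -0.1]
grip_width: 0.0182
```

Run:
```python
from h import *
pickle.dump((pickle.load(open("nestw.pkl","rb"))+nest())/2,open("nest.pkl","wb"));print(nest())
plan((-70,-61,13));print(get_obs()['force'])
```

```text
[ 0.56621356  0.03856271 -0.19881132]
t 3.4 tool shift [ 6.2  0.8 -0.3] yaw [-9.000e+01 -3.000e-02 -1.138e+01] nest now [-76.2 -60.7  13.8]
[-0.87090074  0.58384003 -0.11115657]
```

Call:
{"name": "step_arm", "arguments": {"targets": [[6,0,0,0,0,0],[4,0,0,0,0,0],[4,0,0,0,0,0],[4,0,0,0,0,0],[4,0,0,0,0,0],[4,0,0,0,0,0],[4,0,0,0,0,0],[4,0,0,0,0,0],[4,0,0,0,0,0],[4,0,0,0,0,0],[4,0,0,0,0,0],[4,0,0,0,0,0]]}}

```text
time_s: 4.9
ee_pos: [0.5286, -0.0158, 0.0134]
eef_rot: [-1.571, 0.0, -0.198]
force: [-0.6, -0.8, 0.8]
grip_width: 0.0183
```

Run:
```python
from h import *
plan((8,-61,13));print(get_obs()['force'])
save("top","pics/top1.png");o=get_obs();c=save("wrist","pics/w1.png")
a=cv2.imread("pics/top1.png")[195:290,265:415];b=cv2.imread("pics/w1.png")
cv2.imwrite("pics/c1.png",cv2.resize(a,None,fx=5.3,fy=5.3,interpolation=cv2.INTER_CUBIC))
```

```text
t 4.9 tool shift [34.1  0.4 -0.3] yaw [-90.     0.   -11.37] nest now [-26.1 -60.7  13.4]
[-0.61038513 -0.77801752  0.80586842]
```

View pics/c1.png

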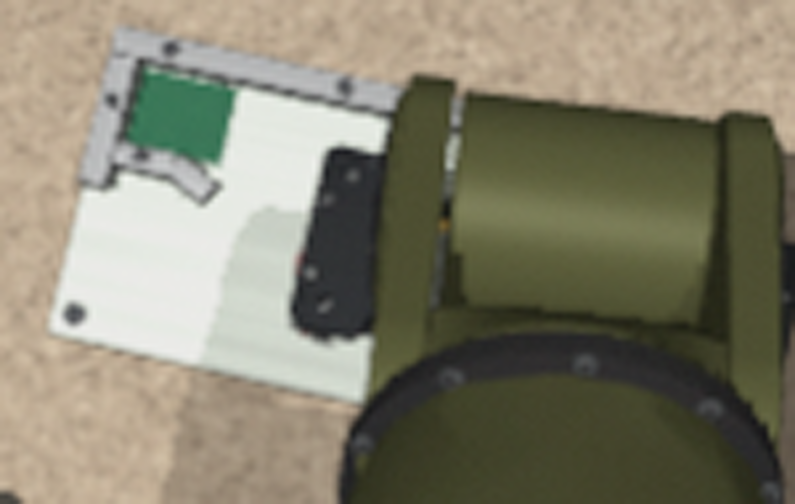

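View pics/w1.png

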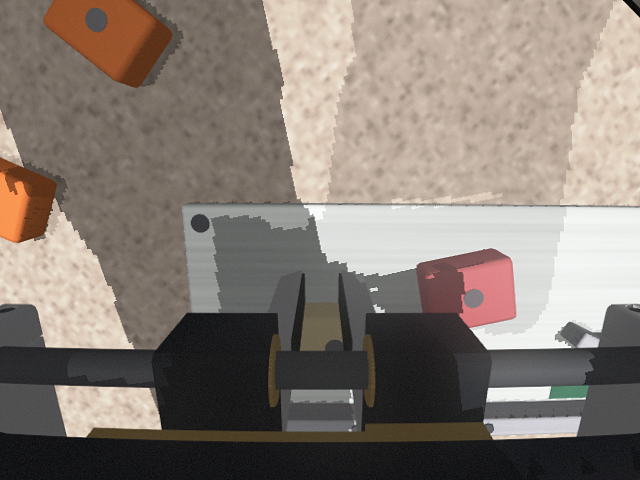

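The wrist view shows the ivory blank squarely in front of the fingertips, with its dot at (335,347), and pink untouched at (473,298). I'll keep pushing.

Call:
{"name": "step_arm", "arguments": {"targets": [[4,0,0,0,0,0],[4,0,0,0,0,0],[4,0,0,0,0,0],[4,0,0,0,0,0],[4,0,0,0,0,0],[4,0,0,0,0,0],[4,0,0,0,0,0],[2,0,0,0,0,0]]}}

```text
time_s: 6.0
ee_pos: [0.558, -0.0217, 0.0134]
eef_rot: [-1.571, -0.0, -0.198]
force: [-0.8, 0.9, 1.1]
grip_width: 0.0181
```

Call:
{"name": "step_arm", "arguments": {"targets": [[1,0,0,0,0,0],[1,0,0,0,0,0],[1,0,0,0,0,0]]}}

```text
time_s: 6.38
ee_pos: [0.5607, -0.0223, 0.0134]
eef_rot: [-1.571, 0.0, -0.198]
force: [0.5, -0.2, -0.6]
grip_width: 0.018
```

Call:
{"name": "step_arm", "arguments": {"targets": [[1,0,0,0,0,0],[1,0,0,0,0,0]]}}

```text
time_s: 6.62
ee_pos: [0.5613, -0.0223, 0.0134]
eef_rot: [-1.571, 0.004, -0.198]
force: [-15.4, 2.8, 10.7]
grip_width: 0.0175
```

Run:
```python
from h import *
plan((8,-61,13));print(get_obs()['force'])
c=save("scene","pics/s2.png")
a=cv2.imread("pics/s2.png")[190:300,250:390]
cv2.imwrite("pics/s2c.png",cv2.resize(a,None,fx=5.5,fy=5.5,interpolation=cv2.INTER_CUBIC))
```

```text
t 6.625 tool shift [ 0.8  0.4 -0.3] yaw [-90.01   0.22 -11.36] nest now [  7.2 -60.7  13.4]
[-15.42935755   2.75313975  10.69706172]
```

View pics/s2c.png

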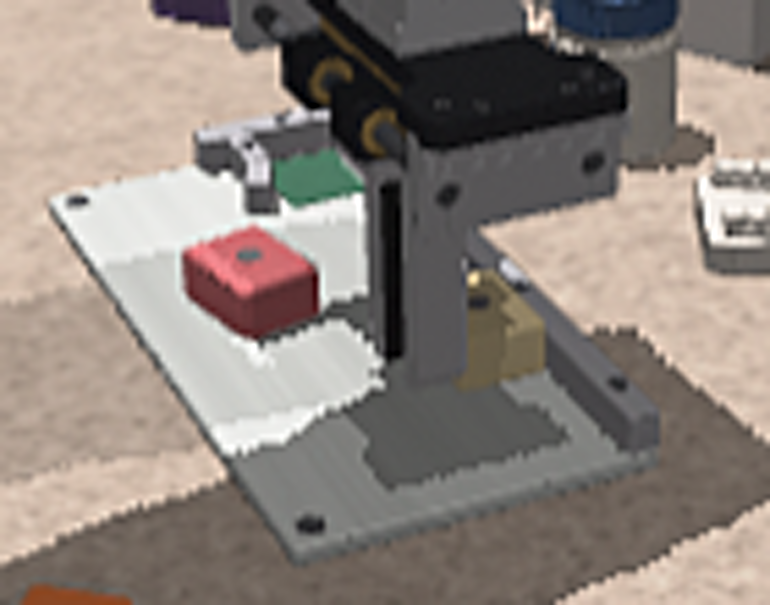

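Call:
{"name": "step_arm", "arguments": {"targets": [[-4,0,0,0,0,0],[-12,0,0,0,0,0],[-12,-20,0,0,0,0],[0,-50,0,0,0,0],[0,-40,0,0,0,0]]}}

```text
time_s: 7.3
ee_pos: [0.5347, -0.017, 0.1252]
eef_rot: [-1.571, -0.001, -0.198]
force: [0.3, 0.6, -0.0]
grip_width: 0.0173
```

Run:
```python
from h import *
t=pickle.load(open("top0.pkl","rb"));s=pickle.load(open("scene0.pkl","rb"))
def tri(a,b):
    A=[];B=[]
    for c,q in((t,a),(s,b)):
        R=np.array(c["R"]);o=-R.T@np.array(c["t"]).ravel();d=R.T@ray(c,*q);d/=np.linalg.norm(d);P=np.eye(3)-np.outer(d,d);A.append(P);B.append(P@o)
    x=np.linalg.lstsq(np.vstack(A),np.hstack(B),rcond=None)[0]
    return x.round(3),N(x).round(0),np.round(np.subtract(proj(t,x),a),1)
for a in [(403,145),(490,243),(537,215),(428,98)]:
    for b in [(418,165),(411,245),(497,237),(490,165)]:
        r=tri(a,b)
        if np.abs(r[2]).max()<6: print(a,b,*r)
a=cv2.imread("pics/top0.png")[60:270,370:600]; b=cv2.imread("pics/scene0.png")[130:260,390:560]
cv2.imwrite("pics/f.png",np.hstack([cv2.resize(a,(400,400)),cv2.resize(b,(400,400))]))
plan((8,-61,13)); o=get_obs();c=save("wrist","pics/w2.png");pickle.dump((o,c),open("w2.pkl","wb"))
```

```text
(403, 145) (418, 165) [ 0.728 -0.082  0.176] [183. -86. 176.] [ 0.9 -1.2]
(490, 243) (411, 245) [ 0.544 -0.251  0.149] [  35. -288.  149.] [ 0.6 -0.7]
(537, 215) (497, 237) [ 0.599 -0.339  0.179] [ 107. -364.  179.] [ 3.5 -3.3]
(428, 98) (497, 237) [ 0.91  -0.163  0.001] [ 377. -130.    1.] [-1.1  1.2]
(428, 98) (490, 165) [ 0.843 -0.144  0.163] [ 308. -124.  163.] [ 5.2 -5.5]
t 7.3 tool shift [ 27.8 112.2  -0.3] yaw [-9.000e+01 -5.000e-02 -1.137e+01] nest now [-19.9 -60.7 125.2]
```

View pics/f.png

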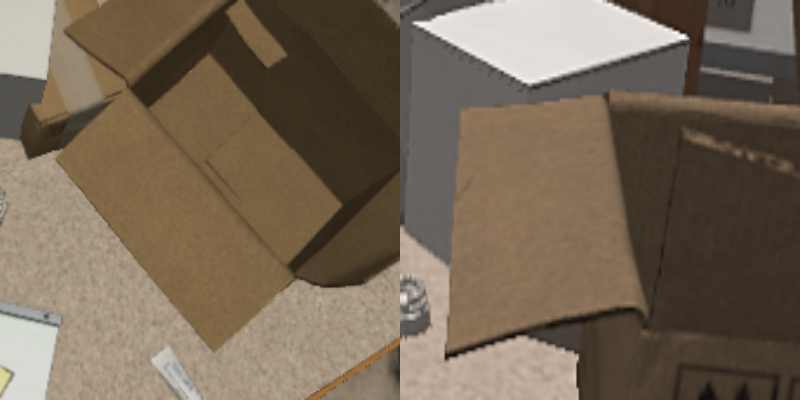

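View pics/w2.png

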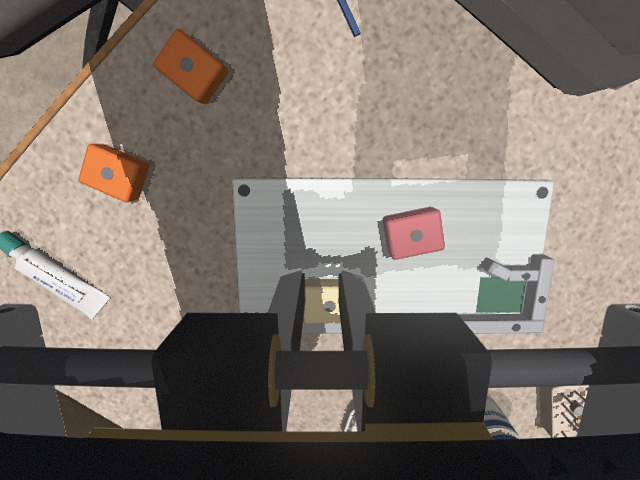

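View pics/s2.png

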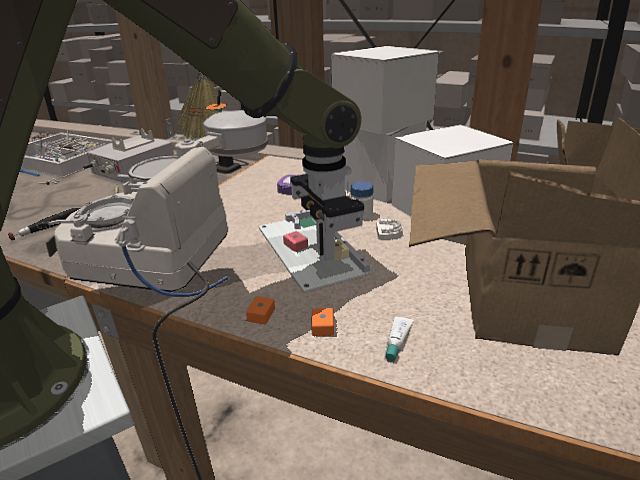

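Run:
```python
from h import *
o,c=pickle.load(open("w2.pkl","rb"));c=wcam(o,c)
for q in [(329,306),(416,236),(343,322),(305,322),(308,278)]: print(q,N(toworld(c,*q,.030)).round(1))
for q in [(233,180),(554,179)]: print(q,N(toworld(c,*q,.008)).round(1))
for q in [(541,331)]: print(q,N(toworld(c,*q,.024)).round(1))
s=pickle.load(open("scene0.pkl","rb"))
# hinge
t=pickle.load(open("top0.pkl","rb"))
a=cv2.imread("pics/w2.png")[220:345,260:400];cv2.imwrite("pics/w2c.png",cv2.resize(a,None,fx=4.8,fy=4.8,interpolation=cv2.INTER_CUBIC))
```

```text
(329, 306) [ 34.3 -53.9  30. ]
(416, 236) [-25.2  14.4  30. ]
(343, 322) [ 48.9 -42.   30. ]
(305, 322) [ 48.9 -73.9  30. ]
(308, 278) [  9.8 -71.   30. ]
(233, 180) [ -67.2 -132.8    8. ]
(554, 179) [-69.1 134.1   8. ]
(541, 331) [ 62.  133.3  24. ]
```

View pics/w2c.png

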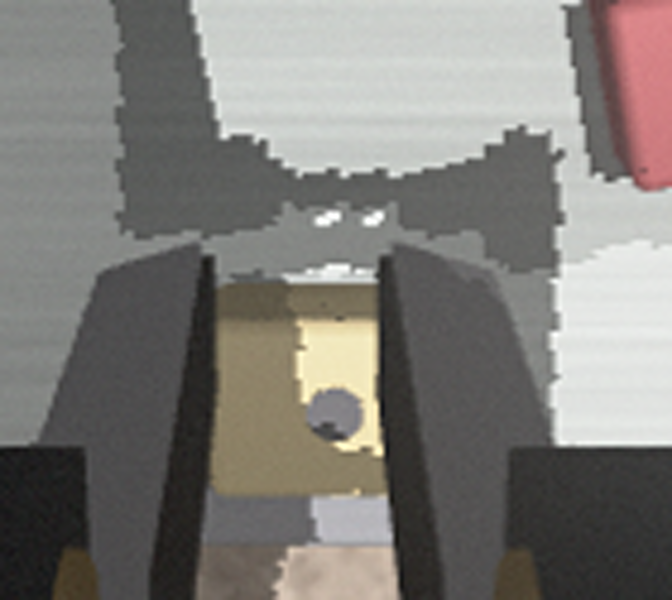

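Blank is now flat on the rail, at about nest (34,−54), with pink unmoved. Next I'll turn the jaws square to the rail and go behind the trailing end.

Call:
{"name": "step_arm", "arguments": {"targets": [[0,0,0,0,10,0],[0,0,0,0,10,0],[0,0,0,0,10,0],[0,0,0,0,10,0],[0,0,0,0,10,0],[0,0,0,0,10,0],[0,0,0,0,10,0],[0,0,0,0,10,0],[0,0,0,0,10,0],[0,0,0,0,0,0],[17,0,26,0,0,0],[17,0,25,0,0,0]], "gripper": -0.87}}

```text
time_s: 8.85
ee_pos: [0.5789, -0.0609, 0.1235]
eef_rot: [-1.57, -0.0, -1.764]
force: [0.2, 0.0, -0.4]
grip_width: 0.0061
```

Call:
{"name": "step_arm", "arguments": {"targets": [[0,0,0,0,0,0]]}}

```text
time_s: 8.98
ee_pos: [0.5788, -0.0616, 0.1229]
eef_rot: [-1.571, -0.0, -1.766]
force: [0.7, 0.2, -0.7]
grip_width: 0.0059
```

Run:
```python
from h import *
plan((31,-94,13));o=get_obs();print(o['force'],o['qpos'].round(2),o['grip_width'])
c=save("wrist","pics/w3.png");save("scene","pics/s3.png")
a=cv2.imread("pics/w3.png");b=cv2.imread("pics/s3.png")
cv2.imwrite("pics/ws3.png",np.hstack([cv2.resize(a,(400,300)),b[60:300,200:520][:, :].repeat(1,0)[:240] if 0 else cv2.resize(b[60:300,200:520],(400,300))]))
```

```text
t 8.975 tool shift [ -1.7 109.9  -1.1] yaw [-9.0010e+01 -1.0000e-02 -1.0121e+02] nest now [ 32.2 -95.6 122.9]
[ 0.73201782  0.22238803 -0.66393449] [-0.17  0.45  1.52 -0.    1.18  0.03] 0.005930376078662298
```

View pics/ws3.png

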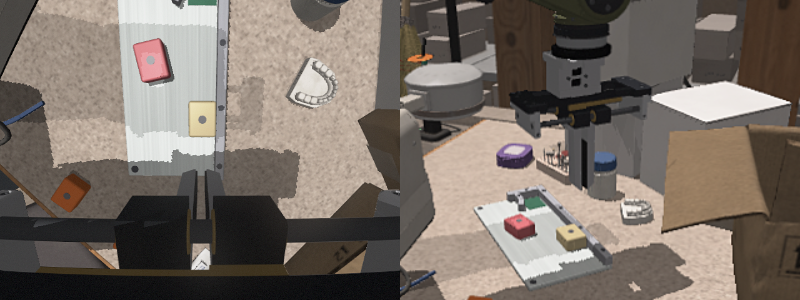

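The wrist view shows ivory flat on the rail at (202,119), with the fingers behind it and the carton clear to the right. I'll descend now.

Call:
{"name": "step_arm", "arguments": {"targets": [[0,40,-1.5,0,0,0],[0,40,0,0,0,0],[0,18,0,0,0,0],[0,8,0,0,0,0],[0,3,0,0,0,0],[0,0,0,0,0,0]]}}

```text
time_s: 9.82
ee_pos: [0.5775, -0.0602, 0.0153]
eef_rot: [-1.569, 0.0, -1.769]
force: [1.0, -0.5, 0.2]
grip_width: 0.0061
```

Run:
```python
from h import *
plan((31,71,13));o=get_obs();print(o['force'])
c=save("wrist","pics/w4.png")
```

```text
t 9.825 tool shift [-165.6    2.3    0.5] yaw [ -89.93    0.   -101.36] nest now [ 30.6 -94.6  15.3]
[ 1.0202866  -0.45517897  0.23806314]
```

View pics/w4.png

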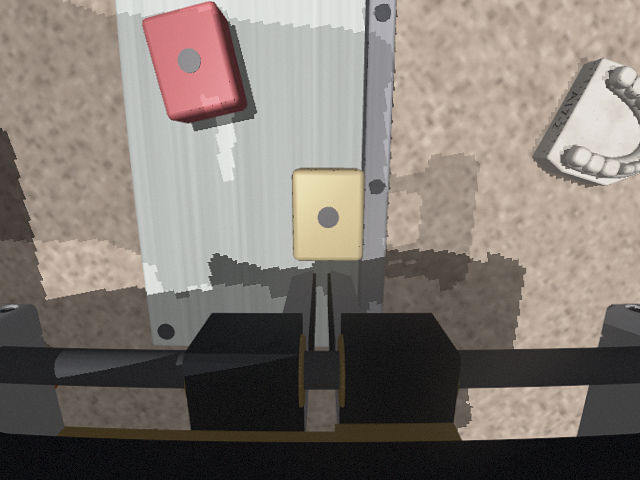

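Call:
{"name": "step_arm", "arguments": {"targets": [[-4,1,0,0,0,0],[-4,0.5,0,0,0,0],[-3,0,0.1,0,0,0],[-4,0,0.1,0,0,0],[-4,0,0.1,0,0,0],[-5,0,0.05,0,0,0],[-5,0,0.05,0,0,0],[-5,0,0.05,0,0,0],[-5,0,0.05,0,0,0],[-5,0,0.05,0,0,0],[-5,0,0.05,0,0,0],[-5,0,0.05,0,0,0]]}}

```text
time_s: 11.38
ee_pos: [0.5884, -0.0071, 0.013]
eef_rot: [-1.571, -0.0, -1.769]
force: [-1.3, -1.8, -0.3]
grip_width: 0.0059
```

Run:
```python
from h import *
plan((31,71,13));o=get_obs();print(o['force'])
c=save("wrist","pics/w5.png")
```

```text
t 11.375 tool shift [-111.4   -0.     0.3] yaw [ -90.     -0.   -101.37] nest now [ 30.8 -40.4  13. ]
[-1.33091499 -1.83047058 -0.3243422 ]
```

View pics/w5.png

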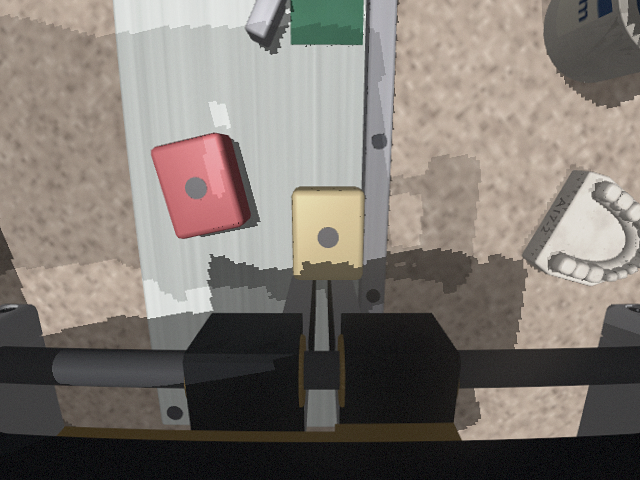

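Call:
{"name": "step_arm", "arguments": {"targets": [[-5,0,0.05,0,0,0],[-5,0,0.05,0,0,0],[-5,0,0.05,0,0,0],[-5,0,0.05,0,0,0],[-5,0,0.05,0,0,0],[-5,0,0.05,0,0,0],[-5,0,0.05,0,0,0],[-5,0,0.05,0,0,0],[-5,0,0.05,0,0,0],[-5,0,0.05,0,0,0],[-5,0,0.05,0,0,0],[-5,0,0.05,0,0,0]]}}

```text
time_s: 12.92
ee_pos: [0.6008, 0.0516, 0.0129]
eef_rot: [-1.571, 0.0, -1.769]
force: [0.3, -0.3, 0.4]
grip_width: 0.0064
```

Run:
```python
from h import *
plan((31,71,13));o=get_obs();print(o['force'])
c=save("wrist","pics/w6.png")
```

```text
t 12.925 tool shift [-51.4  -0.1  -0.3] yaw [ -90.      0.   -101.37] nest now [31.3 19.6 12.9]
[ 0.28139347 -0.26778559  0.39271817]
```

View pics/w6.png

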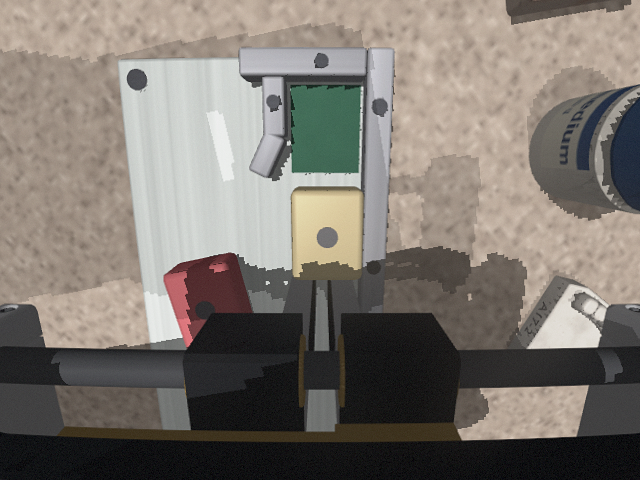

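Call:
{"name": "step_arm", "arguments": {"targets": [[-5,0,0.05,0,0,0],[-5,0,0.05,0,0,0],[-5,0,0.05,0,0,0],[-5,0,0.05,0,0,0],[-5,0,0.05,0,0,0],[-5,0,0,0,0,0],[-5,0,0,0,0,0],[-4,0,0,0,0,0],[-4,0,0,0,0,0],[-2,0,0,0,0,0]]}}

```text
time_s: 14.22
ee_pos: [0.6099, 0.0956, 0.013]
eef_rot: [-1.571, -0.0, -1.769]
force: [0.6, -0.7, -0.3]
grip_width: 0.006
```

Call:
{"name": "step_arm", "arguments": {"targets": [[-1,0,0,0,0,0],[-1,0,0,0,0,0],[-1,0,0,0,0,0]]}}

```text
time_s: 14.6
ee_pos: [0.6104, 0.0983, 0.013]
eef_rot: [-1.571, -0.0, -1.769]
force: [-0.2, -0.1, 0.0]
grip_width: 0.0064
```

Call:
{"name": "step_arm", "arguments": {"targets": [[-1,0,0,0,0,0],[-1,0,0,0,0,0]]}}

```text
time_s: 14.85
ee_pos: [0.6108, 0.1002, 0.013]
eef_rot: [-1.571, -0.0, -1.769]
force: [-2.8, -5.6, 1.4]
grip_width: 0.0064
```

Run:
```python
from h import *
plan((31,71,13));o=get_obs();print(o['force'])
c=save("wrist","pics/w7.png")
```

```text
t 14.85 tool shift [-1.7 -0.  -0.5] yaw [-9.0000e+01 -1.0000e-02 -1.0137e+02] nest now [31.5 69.3 13. ]
[-2.82878888 -5.59609848  1.39107826]
```

View pics/w7.png

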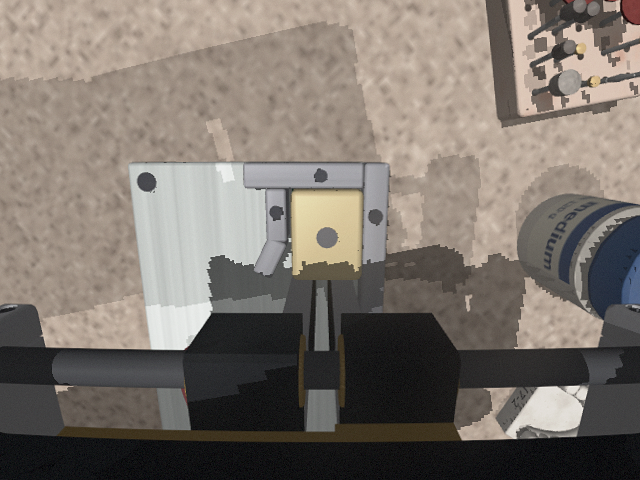

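Call:
{"name": "step_arm", "arguments": {"targets": [[-0.5,0,0,0,0,0],[-0.5,0,0,0,0,0]]}}

```text
time_s: 15.15
ee_pos: [0.6108, 0.1003, 0.013]
eef_rot: [-1.571, -0.002, -1.769]
force: [-3.8, -10.4, 4.1]
grip_width: 0.0059
```

Call:
{"name": "step_arm", "arguments": {"targets": [[-0.5,0,0,0,0,0],[0,0,0,0,0,0]]}}

```text
time_s: 15.4
ee_pos: [0.6108, 0.1003, 0.013]
eef_rot: [-1.572, -0.002, -1.77]
force: [-4.3, -11.3, 3.8]
grip_width: 0.0062
```

Force rises with no travel, so the blank is home. I'll back off straight and lift.

Call:
{"name": "step_arm", "arguments": {"targets": [[2,0,0,0,0,0],[4,0,0,0,0,0],[12,0,0,0,0,0],[20,0,0,0,0,0],[0,-30,0,0,0,0],[0,-50,0,0,0,0],[0,-50,0,0,0,0],[0,-50,0,0,0,0],[0,0,0,0,0,0]]}}

```text
time_s: 16.52
ee_pos: [0.6049, 0.0634, 0.1972]
eef_rot: [-1.564, 0.002, -1.77]
force: [0.4, 0.4, -1.0]
grip_width: 0.0062
```

Run:
```python
from h import *
plan((31,71,13));o=get_obs();print(o['force'])
c=save("wrist","pics/w8.png");pickle.dump((o,c),open("w8.pkl","wb"));save("scene","pics/s8.png")
a=cv2.imread("pics/w8.png");b=cv2.imread("pics/s8.png")
cv2.imwrite("pics/w8c.png",cv2.resize(a[120:330,180:460],None,fx=2.8,fy=2.8,interpolation=cv2.INTER_CUBIC))
cv2.imwrite("pics/s8c.png",cv2.resize(b[190:300,250:390],None,fx=5,fy=5,interpolation=cv2.INTER_CUBIC))
```

```text
t 16.525 tool shift [-38.7 184.2  -3.3] yaw [-8.9610e+01  1.0000e-01 -1.0141e+02] nest now [ 33.   32.  197.2]
[ 0.35454766  0.39444597 -1.01844428]
```

View pics/w8c.png

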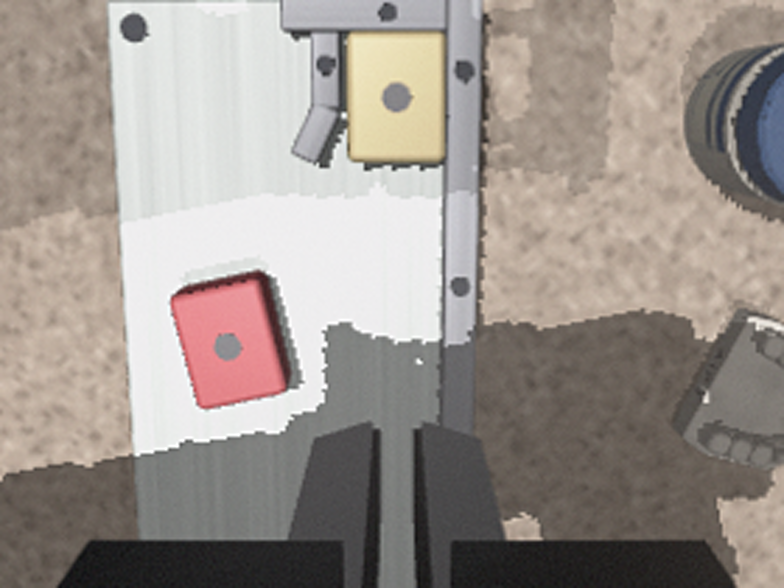

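View pics/s8c.png

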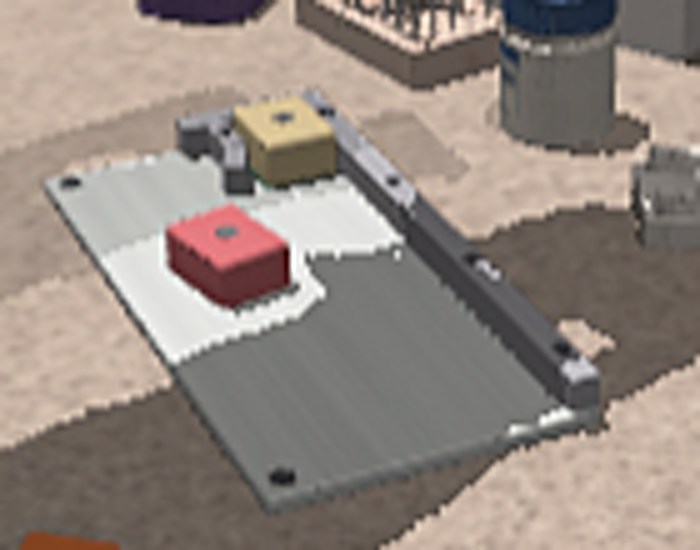

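Run:
```python
from h import *
o,c=pickle.load(open("w8.pkl","rb"));c=wcam(o,c)
f=lambda x,y:(180+(x+.5)/2.8-.5,120+(y+.5)/2.8-.5)
for n,q in dict(ivory=(397,97),tl=(350,33),tr=(443,33),bl=(350,159),br=(443,159),pink=(228,347)).items(): print(n,N(toworld(c,*f(*q),.03)).round(1))
for n,q in dict(railinner_a=(446,35),stopin=(370,30)).items(): print(n,N(toworld(c,*f(*q),.024)).round(1))
print(get_obs()['force'],get_obs()['joint_vel'].round(4))
print(job.hand_in())
```

```text
ivory [ 35.1 101.1  30. ]
tl [ 19.5 121.9  30. ]
tr [ 50.4 121.9  30. ]
bl [19.1 80.5 30. ]
br [50.8 80.4 30. ]
pink [-25.1  14.4  30. ]
railinner_a [ 51.8 121.6  24. ]
stopin [ 26.1 123.2  24. ]
[ 0.2273046  -0.27177613 -0.42835514] [ 0.0049  0.0279  0.0185 -0.0013 -0.0024  0.0036]
the job is handed in; nothing more can be done
None
```

The ivory blank is fully home in the green-floored pocket, against both the rail and the end stop. I pushed it flat to the rail with two fingertips, slid it along the rail from its trailing end, then backed off and lifted clear. The job is handed in, at about 16.6 s.

- **Contact with the rail:** contact force was about 15 N. The wrist pictures taken during the slide showed the blank flush with the rail throughout.
- **Contact with the end stop:** the force rose to about 11 N with no further travel.
- **Final position:** the last wrist picture puts the blank's centre at nest (35, 101) mm, against a target of (33, 101). That picture puts the rail's inner face 1.8 mm too far out in x as well, so I take the 2 mm as calibration error. The blank's sides run parallel to the rail to within about 0.01 rad.
- **Pink blank:** its centre measured (−25, 14) mm at the end and at each earlier check, so it did not move.
- **Other objects:** the jar, cast, bur stand and case looked undisturbed in the last pictures, though I did not measure them. The tube was outside the last pictures I viewed. The arm ended at z ≈ 0.20 m, reading only sensor noise (about 1 N or less).

No check failed.

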